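# Lock off the lathe's fuse base and draw its fuse carrier

### The arm

A 7-joint arm with a two-finger parallel gripper is mounted at the origin on a cart in front of the work surface, level with it; the furniture and walls round the work are solid. World frame = base frame: x ahead of the robot, y to its left, z up, the work surface at z = 0. Lengths are in mm, angles in rad, forces in N, time in s.
With the tool pointing down it reaches from about 400 to 850 mm from the base axis. Payload 4.5 kg.
Tool frame: the origin (TCP) lies at the very end of the fingers, on their centre line; the grasp point (between the pads) lies 19 mm behind it; z points along the fingers, y is the line along which they close (so a half turn about z gives the same grasp; the last joint's range is limited). The gripper opens to 85 mm and grips with 20 to 120 N. Pads are 22 mm wide; open, the fingers measure 114 mm over their backs; the gripper's body (76 mm by 85 mm) begins 54 mm behind the grasp point. The pads swing forward as they close: fully open they stand 13 mm farther back than shut.
Start: joints at [0.034, 0.689, -0.195, 1.565, 0.157, 0.902, -0.215], TCP at [625.023, 0.026, 231.317] pointing down, gripper open.
Joint ranges: [-3.01, 3.01], [-0.46, 2.08], [-1.47, 1.51], [0.13, 2.56], [-1, 4.14], [0.04, 2.09], [-2.66, 2.66]. Speed limits (rad/s): [2.57, 2.57, 3.14, 3.14, 3.14, 3.14, 3.14].

### API

Orientations are given as a rotation vector (axis times angle).
In Python, from cell import r, imaging, job gives the robot as it stands. The module is installed in compiled form; this text tells all that it offers.
- The arm moves only by the shell command python3 -m crank 'ROWS' [FORCE]. ROWS is JSON, a list of rows, each an object with "fingers": the opening, from 0 (shut) to 1 (fully open); "dp": the shift along the world's x, y, z in units of 60 mm (1.0 is 60 mm), a list of three; "twist": the turn about the world's z in units of 5 degrees (1.0 is 5 degrees). In form: [{"fingers": fingers, "dp": [x, y, z], "twist": twist}, ...]. A call has 1 to 5 rows; each row is the pose to reach, as a shift and turn from the pose commanded when the call began; what a row does not reach only later rows make up. A row lasts 1/8 s, in which the tool goes at most 62.5 mm and 10.7 degrees, less where a joint would pass 70% of its speed; a pose out of reach is approached as far as the arm can. A call with a gripper value outside its range is refused whole. The fingers move at their own pace and stop on an object; FORCE is the grip in N (left out, the last holds). Time passes only in rows, so rows that repeat a pose let the fingers close. It gives the time, the measured TCP pose, the force, the opening and the grip force at its end, in the units of the state.
- r.state(): the state, without advancing time (a new reading comes with each control period).
- imaging.grab_frame(name): name is "scene" or "side" or "wrist"; returns a dict with "pixels" (400x640x3 uint8, red, green, blue), "z_map" (400x640 float32, mm along the optical axis (not along the pixel's ray), 0 where there is no reading), "fx", "fy", "cx", "cy" (pixels), "eye" and "attitude" of the camera in the world. Camera axes: x right, y up, looking along -z (the intrinsics and any distortion apply to the point x, -y, -z); pixel columns grow to the right and rows downward; lengths in mm; the calibration is good to about 2 mm. A picture is of the moment at which its call begins.
- job.close_job(): hands the job in; it is judged then, once.
The state is a dict: "time_s": time; "qpos": joint angles; "joint_vel": joint speeds; "joint_torque": joint torques, N m; "tcp_pos": TCP position; "tool_rot": TCP orientation; "ft_force": force on the tool from outside, world axes, zero at the start; "torque": the same for the moment, N m; "opening": finger opening in mm; "finger_force": force on a finger pad.
Only numpy, scipy, OpenCV 4.12 (cv2) and the standard library are available. Lean on these libraries where they do the work, as an engineer would, in place of code of your own. Each camera call takes 0.05 s, during which the arm holds its last target. There are 200 camera calls.

### The job

Make the lathe motor safe to work on: slide the lock-off bolt fully home into its keeper, then pinch the fuse carrier's two side catches together so that they let go of the fuse base, draw the carrier straight up out of it and hold it there upright, at least 12 cm above where it sat and with both catches still squeezed in. Finish while holding it still in the air (do not put it down), with the bolt left home and the loupe and the two parts tins left where they stand.

Things in the scene. Friction and masses are not known exactly. Their poses are not given: they have to be found in the camera images.
- fuse_base: Fixed aluminium plate on the bench, x -62..84, y -95..45 (all mm), 8 thick, with a black housing (x +-46, y +-25.5; left terminal strip to y 39) and a steel bolt on its right. Origin on the bench under the socket's middle; x away from robot along the bolt, y left. Lips on the end walls reach in to x +-31.5, tops z 34. Bolt staples at y -68, x -18, 51, 76 (keeper), tops z 37.5.
- fuse_carrier: Grey block 31 (x) x 36 (y) x 70 mm with a 38 x 40 mm cap (top 74 mm), about 0.16 kg, in the base. Origin under its foot, 8 mm above the bench when seated; axes as the fuse base's, 1-2 mm play. A toe on its right, 12 mm wide, 28-36 mm up, reaches to y -42: while the bolt is drawn back its tongue lies over the toe and blocks the carrier. Catches on front and back hold it until both are pinched.
- lock_bolt (a joint): Travel of the steel lock-off bolt, m: 0 drawn back, 0.034 at the end stop = fully home through the keeper; starts at 0 to 0.008. It slides along the fuse base's +x, stays where left, takes about 1.5 N. Its tongue (12 mm wide, at the knob's x, reaching in to y -34, z 46-51 mm) clears the carrier's toe beyond 0.013.
- bolt_knob (a point): Middle of the bolt's upright steel knob, 14 mm diameter, z 52 to 76 mm (this point 64 mm above the bench), at y -68 mm in the fuse base's frame; it moves with the bolt. A 9 mm stem below it joins the bolt, top at z 34 mm. Fingers have free room in front of and behind it above z 40 mm. Come down from above: the lathe's tailstock lever ends near x 0.42, y -0.25, z 0.28 m (world).
- catch_front (a joint): Inward travel of the front (-x) catch, m: 0 free, 0.008 at its stop; the tooth at its foot clears the housing's lip beyond 0.0055. Spring: 2.5 N at rest, 6.5 N at the stop.
- catch_back (a joint): The same for the back (+x) catch, travelling toward -x.
- catch_front_pad (a point): On the outer face of the front catch, 52 mm above the carrier's origin (60 mm above the bench when seated). The catch is an upright black ribbed plate, 24 mm wide (y), 6 mm thick, 11 to 68 mm above the carrier's origin; free to grip from 30 to 68 mm, fingers closing along x. Outer faces of the two catches: 60 mm apart when free, 44 mm when pinched to the stops.
- catch_back_pad (a point): The same point on the outer face of the back catch.
- loupe: Bystander: black watchmaker's loupe, a cup 45 mm across and 35 mm tall, loose, to the left of the fuse base; origin under its middle.
- parts_tin_1: Bystander: flat round parts tin, 49 mm across, 18 mm tall, loose, to the right of the fuse base; origin under its middle.
- parts_tin_2: Bystander: round parts tin, 39 mm across, 22 mm tall, loose, to the left of the fuse base; origin under its middle.
Mind the look-alikes: they are no part of the job. There is more than one size of the fuse_carrier; the job needs the larger.

How it is judged (in metres and radians):
On the way, in this order (a step that is already met when the one before it is completed fails the run):
1. the bolt is fully home in its keeper while the carrier is still seated (value of joint lock_bolt above 0.031 m and z of fuse_carrier in the frame of fuse_base below 0.014 m), for 0.2 s.
2. both catches are pinched in while the carrier is still in the socket (value of joint each of catch_front, catch_back above 0.0055 m and z of fuse_carrier in the frame of fuse_base below 0.03 m and value of joint lock_bolt above 0.031 m), for 0.05 s.
At the end, for the whole second after the job is handed in: Held in the fingers by both catches, each pinched over 5.5 mm; carrier raised over 110 mm, within 0.3 rad of upright, still (under 30 mm/s), clear of the base; bolt over 31 of 34 mm home; loupe and tins within 30 mm of where they stood (value of joint each of catch_front, catch_back above 0.0055 m and value of joint lock_bolt above 0.031 m and z of fuse_carrier in the frame of fuse_base above 0.118 m and angle between fuse_carrier's own z axis and vertical below 0.3 rad and contact force between fuse_carrier and the fingers above 2 N and contact force between fuse_carrier and fuse_base below 0.05 N and linear speed of fuse_carrier below 0.03 m/s and distance of each of loupe, parts_tin_2, parts_tin_1 from where it was at the start of the episode below 0.03 m); the arm keeps its last pose, push and grip.
It fails at once if the loupe or a parts tin is knocked away (more than 30 mm) (distance of any of loupe, parts_tin_2, parts_tin_1 from where it was at the start of the episode above 0.03 m).
It also fails if it takes over 48 s, if anything falls off the work surface, if the arm or the gripper's body presses on something with over 40 N, if the wrist force passes 120 N, or if a joint passes its speed limit or range.

## Working session

There is one attempt and no reset: what is moved stays moved. The work goes in short steps, Python scripts to look and compute and a shell command to move; the robot and the scene stay as the last step left them, time stands still between calls to the robot, and variables do not carry over. Pictures are saved under pics/ and viewed, at most 10 in all, crops included, and the job is handed in when it is done.

```bash
mkdir -p pics; cat > h.py <<'E'
import numpy as np, cv2
from scipy.spatial.transform import Rotation as R
from cell import r, imaging, job
def grab(n):
    f=imaging.grab_frame(n); return f
def att(f):
    a=np.array(f["attitude"],float)
    return a if a.shape==(3,3) else R.from_rotvec(a).as_matrix() if a.size==3 else R.from_quat(a).as_matrix()
def cloud(f):
    z=f["z_map"].astype(float); v,u=np.mgrid[:z.shape[0],:z.shape[1]]
    P=np.stack([(u-f["cx"])/f["fx"]*z,-(v-f["cy"])/f["fy"]*z,-z],-1)
    return P@att(f).T+np.array(f["eye"])
def save(n,im): cv2.imwrite("pics/"+n,im[...,::-1])
E
python3 - <<'E'
from h import *
for n in ["scene","side","wrist"]:
    f=grab(n); save(n+"0.png",f["pixels"]); np.savez(n+"0.npz",**f)
    print(n,[k for k in f],f["eye"],f["attitude"],f["fx"],f["cx"],f["cy"],(f["z_map"]==0).mean())
print(r.state())
E
```

```text
scene ['pixels', 'z_map', 'fx', 'fy', 'cx', 'cy', 'eye', 'attitude'] [ 720.76285529 -831.45935609  716.02577517] [0.76804506 0.15290917 0.36966606] 390.6598984466866 318.19569560698943 203.81083587342866 0.0040078125
side ['pixels', 'z_map', 'fx', 'fy', 'cx', 'cy', 'eye', 'attitude'] [168.4793572  334.81440671 596.29111826] [ 0.28939158 -1.19363704 -2.38342914] 405.44444133150546 320.7717281921438 191.77494554889657 0.004171875
wrist ['pixels', 'z_map', 'fx', 'fy', 'cx', 'cy', 'eye', 'attitude'] [624.59523431  80.17811604 372.60976606] [-0.32092993  0.00072337  0.00052567] 343.7131387303026 323.9789001487184 199.869282145629 0.00405859375
{'time_s': 0.15, 'qpos': array([ 0.03383344,  0.68979639, -0.19450006,  1.56610714,  0.15730063,
        0.9024964 , -0.21510979]), 'joint_vel': array([ 1.49855408e-03, -2.96126109e-03, -3.62724754e-03, -4.29609499e-03,
        1.83005884e-03,  2.09773852e-04,  8.51763409e-05]), 'joint_torque': array([-6.29315091e-04, -5.39936972e+01, -1.26815826e+00, -1.58719003e+01,
        9.24438267e-03,  6.49630194e-03,  1.79077297e-06]), 'tcp_pos': array([ 6.24503974e+02, -7.30218437e-02,  2.30663881e+02]), 'tool_rot': array([-2.22079292e+00, -2.22079661e+00,  1.70563611e-03]), 'ft_force': array([ 0.87455305, -0.30377548, -0.09770876]), 'torque': array([-0.01563435,  0.03790016, -0.03634689]), 'finger_force': 0.0, 'opening': 85.42973139131405}
```

View pics/scene0.png

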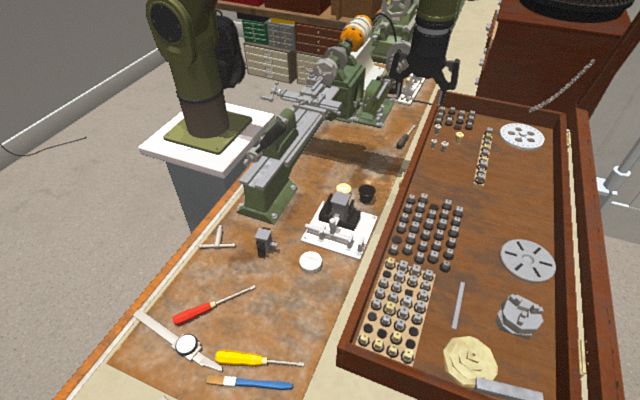

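View pics/wrist0.png

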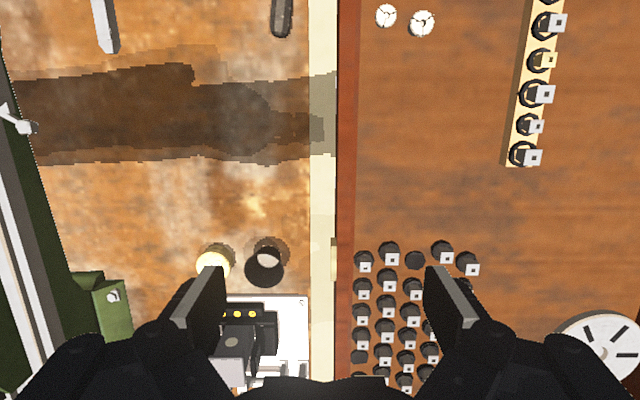

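The scene shows the fuse base with seated carrier at about (340,215), a loose look-alike carrier at (265,241), the loupe at (367,193), a yellow tin at (344,189) and a white tin at (311,262). Candidates for the carrier are (340,205), in the base and larger, and (265,241), a loose smaller one. I choose the one in the base and check it in a close crop.

```bash
python3 - <<'E'
from h import *
f=dict(np.load("scene0.npz")); im=f["pixels"]
c=cv2.resize(im[165:285,225:395],None,fx=4.6,fy=4.6,interpolation=cv2.INTER_CUBIC); save("crop1.png",c)
P=cloud(f)
for n,(u,v) in dict(base=(365,240),cap=(343,197),small=(265,235),tin=(311,260),tin2=(344,187),loupe=(367,187)).items(): print(n,P[v,u].round(1))
f2=dict(np.load("side0.npz")); save("side0.png",f2["pixels"])
# rough plate: white pixels near height 8
m=(im.min(2)>150)&(abs(P[...,2]-8)<5)
n,l,s,_=cv2.connectedComponentsWithStats(m.astype(np.uint8))
i=1+np.argmax([s[k,4] if abs(P[l==k].mean(0)[0]-600)<250 else 0 for k in range(1,n)])
Q=P[l==i]; print(s[i],Q.mean(0),cv2.minAreaRect(Q[:,:2].astype(np.float32)))
E
```

```text
base [ 600.7 -255.1    9. ]
cap [ 527.4 -212.1   82.9]
small [ 400.6 -362.9   55.3]
tin [ 510.  -362.5   19.4]
tin2 [ 498.7 -117.    22.5]
loupe [554.4 -95.4  23.5]
[ 301  212   76   47 1152] [ 556.7887627  -260.20635721    7.81406983] ((533.4761962890625, -237.71865844726562), (144.40277099609375, 144.5444793701172), 89.5395736694336)
```

View pics/crop1.png

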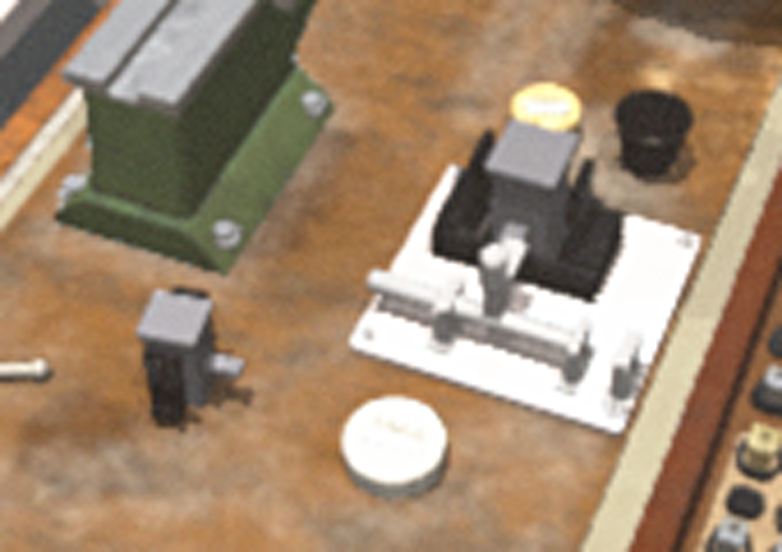

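View pics/side0.png

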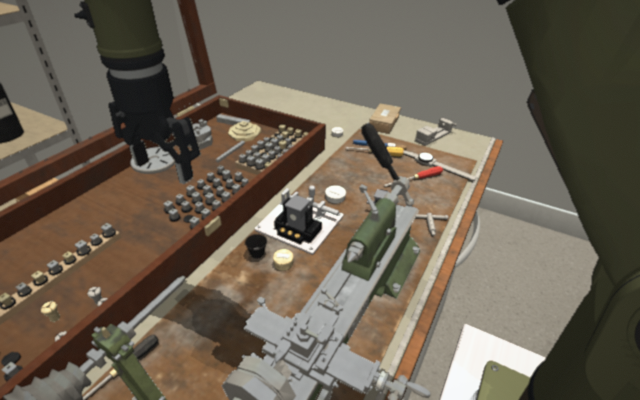

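Crop 1 confirms the choice: the carrier in the base has the taller cap (scene px ~341,198) with catches either side, and the bolt knob is in front of it at scene px ~(333,222). The loose one at (265,241) is the smaller one. The side view shows the carrier at (297,210), with the knobs and posts behind it. Next I measure pose and yaw.

```bash
python3 - <<'E'
from h import *
for n in ["scene","side"]:
    f=dict(np.load(n+"0.npz")); P=cloud(f); im=f["pixels"].astype(int)
    roi=(abs(P[...,0]-530)<110)&(abs(P[...,1]+237)<110)
    z=P[...,2]; sat=im.max(2)-im.min(2)
    m=roi&(abs(z-8)<4)&(sat<40)&(im.min(2)>130)
    Q=P[m]; print(n,"plate",m.sum(),Q[:,:2].min(0),Q[:,:2].max(0))
    for name,k in dict(maxs=1,mins=-1).items():
        for d in [(1,1),(1,-1)]:
            print(name,d,Q[np.argmax(k*(Q[:,:2]@d))].round(1))
    near=roi&(np.hypot(P[...,0]-525,P[...,1]+212)<45)
    q=P[near&(z>79)&(z<90)]; print("cap",len(q),q.mean(0).round(1),q.min(0).round(1),q.max(0).round(1),cv2.minAreaRect(q[:,:2].astype(np.float32)))
    q=P[roi&(P[...,1]<-255)&(P[...,1]>-305)&(z>55)&(z<80)]; print("knob",len(q),np.median(q,0).round(1),q.min(0).round(1),q.max(0).round(1))
    q=P[roi&(P[...,1]<-255)&(P[...,1]>-305)&(z>30)&(z<45)];
    if len(q)>9: print("posts/bolt line",cv2.fitLine(q[:,:2].astype(np.float32),cv2.DIST_HUBER,0,.01,.01).ravel())
E
```

```text
scene plate 1370 [ 460.37388832 -309.71205735] [ 605.82856413 -165.81050864]
maxs (1, 1) [ 602.4 -170.1    7. ]
maxs (1, -1) [ 605.2 -306.4    9.2]
mins (1, 1) [ 460.6 -307.     6.5]
mins (1, -1) [ 461.9 -171.7    7.6]
cap 199 [ 522.  -214.3   81.7] [ 503.1 -233.5   79.2] [ 540.8 -192.6   85. ] ((522.0399169921875, -213.1615447998047), (40.833675384521484, 37.6744499206543), 89.43451690673828)
knob 74 [ 529.7 -284.2   73. ] [ 520.6 -304.8   55.5] [ 639.8 -257.3   78.7]
posts/bolt line [ 9.9999827e-01 -1.8739249e-03  5.2691626e+02 -2.8287006e+02]
side plate 1023 [ 457.17353646 -306.6321983 ] [ 604.02099561 -165.68344865]
maxs (1, 1) [ 602.3 -168.4    5.4]
maxs (1, -1) [ 594.4 -304.5    8. ]
mins (1, 1) [ 458.4 -304.2    6.8]
mins (1, -1) [ 459.9 -167.9    5.3]
cap 216 [ 518.1 -210.9   80.7] [ 499.7 -231.5   79.1] [ 537.4 -191.3   83. ] ((518.7330322265625, -211.4886474609375), (39.76656723022461, 37.96266555786133), 88.86676025390625)
knob 178 [ 636.2 -277.1   67.6] [ 517.5 -304.2   55.3] [ 639.9 -255.3   78.1]
posts/bolt line [ 9.9994910e-01 -1.0091104e-02  5.3106921e+02 -2.7916135e+02]
```

```bash
python3 -m crank '[{"fingers":1,"dp":[-0.3,-0.8,0],"twist":0},{"fingers":1,"dp":[-0.6,-1.6,0],"twist":0},{"fingers":1,"dp":[-0.9,-2.4,0],"twist":0},{"fingers":1,"dp":[-1.2,-3.2,0],"twist":0},{"fingers":1,"dp":[-1.4,-3.6,0],"twist":0}]' 20
python3 - <<'E'
from h import *
f=dict(np.load("scene0.npz")); P=cloud(f);z=P[...,2]
q=P[(abs(P[...,0]-525)<20)&(abs(P[...,1]+280)<20)&(z>55)&(z<80)];print(len(q),q.min(0),q.max(0),q.mean(0))
f=dict(np.load("side0.npz")); P=cloud(f);z=P[...,2]
q=P[(abs(P[...,0]-525)<20)&(abs(P[...,1]+280)<20)&(z>55)&(z<80)];print(len(q),q.min(0),q.max(0),q.mean(0))
f=grab("wrist"); save("w1.png",f["pixels"]); P=cloud(f);z=P[...,2]
for a in [(P[...,1]<-255)&(P[...,1]>-305)&(z>66)&(z<80)&(abs(P[...,0]-528)<25),(P[...,1]<-190)&(P[...,1]>-240)&(z>79)&(z<86)&(abs(P[...,0]-520)<40)]:
  q=P[a];print(len(q),q.min(0),q.max(0),q.mean(0),np.median(q,0))
E
```

```text
time_s: 0.78
tcp_pos: [539.1, -219.8, 231.0]
tool_rot: [2.226, 2.216, -0.003]
ft_force: [0.5, 0.2, 0.2]
opening: 85.6
finger_force: 0.0
58 [ 520.5557047  -288.79085793   55.5067788 ] [ 534.26662666 -275.32144712   76.41217101] [ 527.9047306  -283.80764215   68.26150638]
56 [ 517.51069396 -283.66705557   55.27117199] [ 530.60572539 -272.75942063   76.08040023] [ 522.5767386  -277.21098607   67.49727769]
182 [ 517.65694576 -286.20787699   66.0882511 ] [ 531.18538623 -272.90310012   76.77142231] [ 524.41538569 -278.23769627   73.38827163] [ 524.57893801 -277.86366656   74.29380378]
1895 [ 499.90974839 -231.84069791   79.03018487] [ 537.55044163 -192.14191007   83.64757665] [ 519.04690728 -211.55812805   81.26835349] [ 519.05527391 -211.28644519   81.29969838]
```

View pics/w1.png

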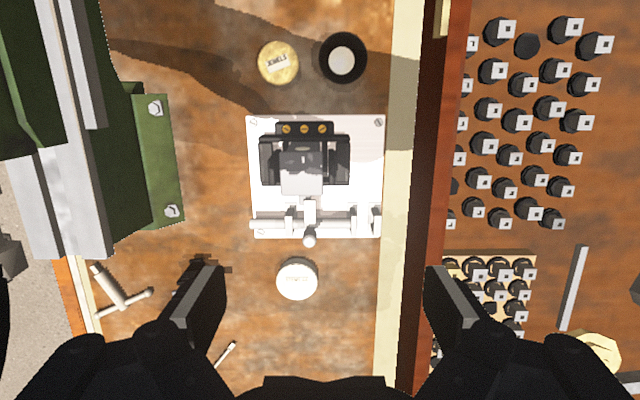

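The wrist view shows the base squarely aligned, with the cap at (302,170), knob at (309,237), tin 1 at (297,278), and the loupe and tin 2 well to the left. I go above the knob and descend.

```bash
python3 -m crank '[{"fingers":1,"dp":[-0.24,-1.0,0],"twist":0},{"fingers":1,"dp":[-0.24,-1.0,-0.8],"twist":0},{"fingers":1,"dp":[-0.24,-1.0,-1.6],"twist":0},{"fingers":1,"dp":[-0.24,-1.0,-2.4],"twist":0},{"fingers":0.8,"dp":[-0.24,-1.0,-3.0],"twist":0}]' 20
python3 -m crank '[{"fingers":0.4,"dp":[0,0,0],"twist":0},{"fingers":0.1,"dp":[0,0,0],"twist":0},{"fingers":0.0,"dp":[0,0,0],"twist":0},{"fingers":0.0,"dp":[0,0,0],"twist":0},{"fingers":0,"dp":[0,0,0],"twist":0}]' 30
```

```text
time_s: 1.45
tcp_pos: [526.1, -275.1, 49.1]
tool_rot: [-2.22, -2.221, 0.0]
ft_force: [0.1, 0.0, 0.3]
opening: 69.9
finger_force: 0.0
time_s: 2.08
tcp_pos: [527.4, -276.5, 53.2]
tool_rot: [2.22, 2.219, 0.001]
ft_force: [-1.0, 0.1, 7.8]
opening: 12.3
finger_force: 29.5
```

```bash
python3 -m crank '[{"fingers":0,"dp":[0.1,0,0.0],"twist":0},{"fingers":0,"dp":[0.2,0,0],"twist":0},{"fingers":0,"dp":[0.3,0,0],"twist":0},{"fingers":0,"dp":[0.4,0,0],"twist":0},{"fingers":0,"dp":[0.4,0,0],"twist":0}]' 30
python3 - <<'E'
from h import *
f=grab("scene"); c=f["pixels"][165:285,265:435]; save("c2.png",cv2.resize(c,None,fx=4,fy=4))
E
```

```text
time_s: 2.7
tcp_pos: [552.5, -276.4, 53.2]
tool_rot: [2.219, 2.219, 0.003]
ft_force: [0.1, 1.0, 6.0]
opening: 12.5
finger_force: 29.4
```

View pics/c2.png

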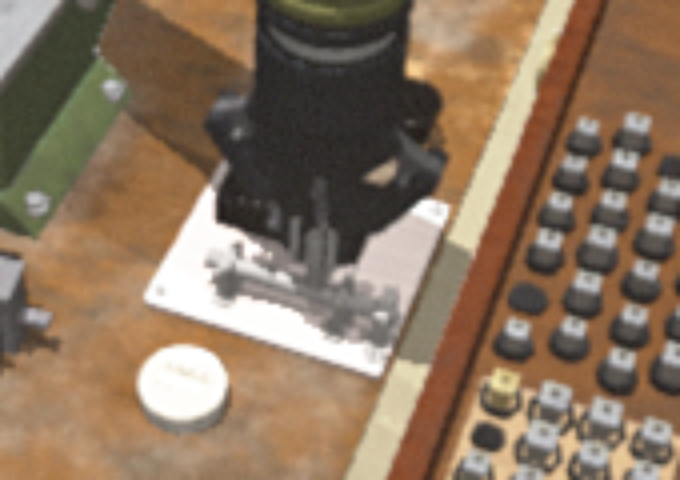

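The fingers hold the knob (crop ~320,240) and the bolt has moved with them. I continue to the stop.

```bash
python3 -m crank '[{"fingers":0,"dp":[0.07,0,0],"twist":0},{"fingers":0,"dp":[0.12,0,0],"twist":0},{"fingers":0,"dp":[0.16,0,0],"twist":0},{"fingers":0,"dp":[0.16,0,0],"twist":0}]'
```

```text
time_s: 3.25
tcp_pos: [553.4, -276.4, 53.0]
tool_rot: [-2.217, -2.213, 0.014]
ft_force: [-14.1, 2.3, 19.2]
opening: 12.5
finger_force: 31.2
```

```bash
python3 -m crank '[{"fingers":0.5,"dp":[-0.05,0,0],"twist":0},{"fingers":1,"dp":[-0.05,0,0],"twist":0},{"fingers":1,"dp":[-0.1,0,0.6],"twist":0},{"fingers":1,"dp":[-0.3,0.3,1.4],"twist":0},{"fingers":1,"dp":[-0.6,0.8,2.0],"twist":0}]'
python3 -m crank '[{"fingers":1,"dp":[0,0.2,0.6],"twist":0},{"fingers":1,"dp":[0,0.2,0.6],"twist":0},{"fingers":1,"dp":[0,0.2,0.6],"twist":0}]'
python3 - <<'E'
from h import *
f=grab("wrist"); save("w2.png",cv2.resize(f["pixels"][80:300,180:440],None,fx=3,fy=2.7)); P=cloud(f);z=P[...,2]
for a in [(P[...,1]<-255)&(P[...,1]>-305)&(z>66)&(z<80)&(abs(P[...,0]-550)<25),(P[...,1]<-190)&(P[...,1]>-240)&(z>79)&(z<86)&(abs(P[...,0]-520)<40)]:
  q=P[a];print(len(q),q.min(0),q.max(0),np.median(q,0))
f=grab("scene"); P=cloud(f);z=P[...,2]
q=P[(abs(P[...,0]-553)<20)&(abs(P[...,1]+280)<20)&(z>55)&(z<80)];print(len(q),q.min(0),q.max(0))
E
```

```text
time_s: 3.88
tcp_pos: [525.7, -228.6, 173.3]
tool_rot: [2.221, 2.217, 0.003]
ft_force: [0.3, 0.0, 0.4]
opening: 85.5
finger_force: 0.0
time_s: 4.25
tcp_pos: [524.3, -216.3, 207.0]
tool_rot: [2.221, 2.221, -0.0]
ft_force: [0.0, -0.5, 0.5]
opening: 85.6
finger_force: 0.0
210 [ 546.17026967 -285.41009453   66.08936198] [ 559.6021809  -272.74670923   76.96537729] [ 552.29300463 -277.57802594   74.39522628]
2189 [ 499.95557204 -232.03977406   79.03291509] [ 537.86442006 -192.14621563   84.03350147] [ 518.94607438 -211.41348174   81.30144592]
55 [ 549.28678921 -288.77200512   55.88482986] [ 562.44804921 -276.76735866   78.01113158]
```

View pics/w2.png

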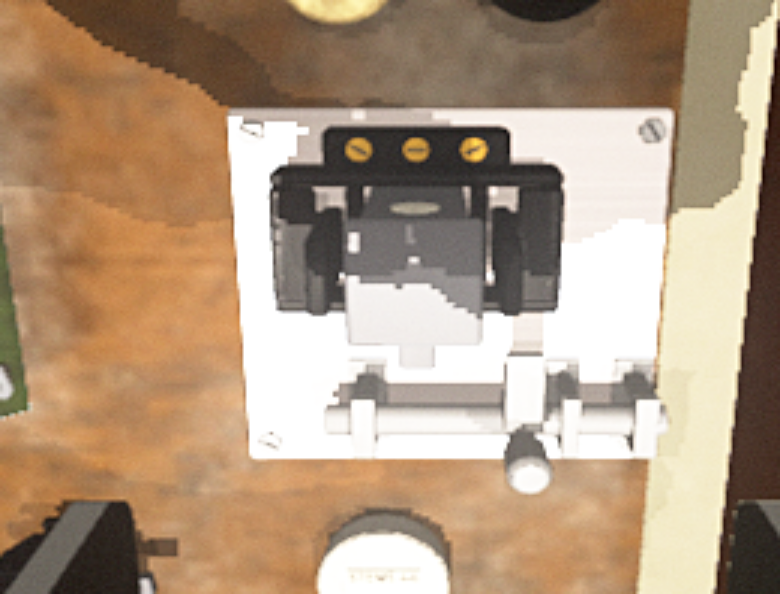

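The knob now sits 34 mm beyond the carrier's middle (wrist crop: knob at 527,470, bolt tip past the keeper at 650,415), so the bolt is home. The carrier is still seated at (415,270). Next I descend over the catches.

```bash
python3 -m crank '[{"fingers":1,"dp":[-0.09,0.07,-0.6],"twist":0},{"fingers":1,"dp":[-0.09,0.07,-1.3],"twist":0},{"fingers":1,"dp":[-0.09,0.07,-2.0],"twist":0},{"fingers":1,"dp":[-0.09,0.07,-2.5],"twist":0},{"fingers":1,"dp":[-0.09,0.07,-2.75],"twist":0}]' 40
python3 -m crank '[{"fingers":0.7,"dp":[0,0,0],"twist":0},{"fingers":0.5,"dp":[0,0,0],"twist":0},{"fingers":0.3,"dp":[0,0,0],"twist":0},{"fingers":0.3,"dp":[0,0,0],"twist":0},{"fingers":0.3,"dp":[0,0,0],"twist":0}]' 40
```

```text
time_s: 4.97
tcp_pos: [517.3, -211.7, 39.7]
tool_rot: [-2.219, -2.219, 0.003]
ft_force: [0.1, -0.1, 0.2]
opening: 85.0
finger_force: 0.0
time_s: 5.6
tcp_pos: [519.3, -212.3, 44.6]
tool_rot: [2.22, 2.22, 0.001]
ft_force: [-2.5, 1.1, 8.5]
opening: 39.7
finger_force: 40.3
```

```bash
python3 -m crank '[{"fingers":0.3,"dp":[0,0,0.1],"twist":0},{"fingers":0.3,"dp":[0,0,0.2],"twist":0},{"fingers":0.3,"dp":[0,0,0.3],"twist":0},{"fingers":0.3,"dp":[0,0,0.4],"twist":0}]'
```

```text
time_s: 6.1
tcp_pos: [518.9, -211.8, 66.8]
tool_rot: [2.221, 2.221, 0.0]
ft_force: [-0.8, 0.3, -2.3]
opening: 39.4
finger_force: 41.0
```

Force is −2.3 N, about carrier weight, so it is lifting freely. I raise it to about +135 mm.

```bash
python3 -m crank '[{"fingers":0.3,"dp":[0,0,0.35],"twist":0},{"fingers":0.3,"dp":[0,0,0.75],"twist":0},{"fingers":0.3,"dp":[0,0,1.15],"twist":0},{"fingers":0.3,"dp":[0,0,1.5],"twist":0},{"fingers":0.3,"dp":[0,0,1.85],"twist":0}]'
python3 -m crank '[{"fingers":0.3,"dp":[0,0,0],"twist":0},{"fingers":0.3,"dp":[0,0,0],"twist":0},{"fingers":0.3,"dp":[0,0,0],"twist":0},{"fingers":0.3,"dp":[0,0,0],"twist":0}]'
python3 - <<'E'
from h import *
a=grab("scene")["pixels"][100:290,250:450]; b=grab("side")["pixels"][100:290,220:420]
save("fin.png",cv2.resize(np.hstack([a,b]),None,fx=2,fy=2,interpolation=cv2.INTER_CUBIC))
E
```

```text
time_s: 6.72
tcp_pos: [518.5, -211.7, 178.2]
tool_rot: [-2.221, -2.221, 0.0]
ft_force: [0.4, 0.3, -1.4]
opening: 39.3
finger_force: 41.0
time_s: 7.22
tcp_pos: [518.4, -211.6, 176.6]
tool_rot: [-2.22, -2.221, 0.001]
ft_force: [0.4, -0.4, -2.1]
opening: 39.6
finger_force: 40.9
```

View pics/fin.png

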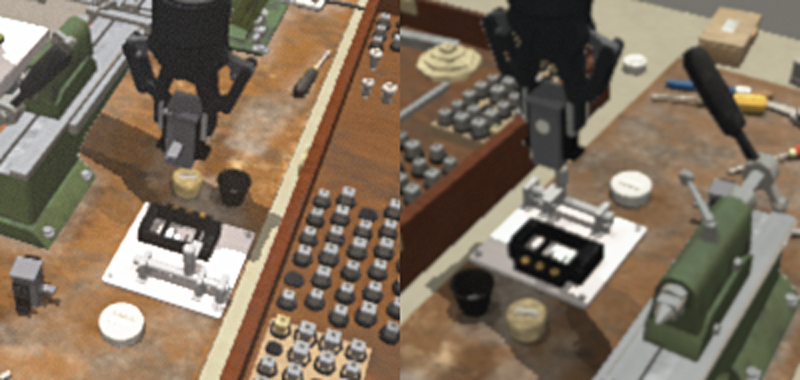

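The carrier (left 182,130; right 552,125) hangs upright between the fingers. The socket is empty, the bolt is home and the tins and loupe are unmoved. I add a little height for margin, check the foot height and settle.

```bash
python3 -m crank '[{"fingers":0.3,"dp":[0,0,0.15],"twist":0},{"fingers":0.3,"dp":[0,0,0.25],"twist":0},{"fingers":0.3,"dp":[0,0,0.25],"twist":0},{"fingers":0.3,"dp":[0,0,0.25],"twist":0},{"fingers":0.3,"dp":[0,0,0.25],"twist":0}]'
python3 -m crank '[{"fingers":0.3,"dp":[0,0,0],"twist":0},{"fingers":0.3,"dp":[0,0,0],"twist":0},{"fingers":0.3,"dp":[0,0,0],"twist":0},{"fingers":0.3,"dp":[0,0,0],"twist":0},{"fingers":0.3,"dp":[0,0,0],"twist":0}]'
python3 - <<'E'
from h import *
for n in ["scene","side"]:
    f=grab(n); P=cloud(f); q=P[(abs(P[...,0]-519)<14)&(abs(P[...,1]+212)<24)&(P[...,2]>90)&(P[...,2]<300)]; print(n,np.percentile(q[:,2],[0,1,5]))
f=grab("scene"); P=cloud(f);z=P[...,2]
q=P[(abs(P[...,0]-553)<20)&(abs(P[...,1]+280)<20)&(z>55)&(z<80)];print("knob",q.min(0),q.max(0))
E
```

```text
time_s: 7.95
tcp_pos: [518.6, -211.7, 192.2]
tool_rot: [-2.221, -2.221, 0.0]
ft_force: [-0.3, -0.3, -3.2]
opening: 39.3
finger_force: 40.9
time_s: 8.57
tcp_pos: [518.8, -211.8, 192.3]
tool_rot: [2.221, 2.221, 0.0]
ft_force: [-0.3, -0.1, -2.0]
opening: 39.3
finger_force: 40.9
scene [155.62180614 157.72276595 166.34303642]
side [146.46195991 156.40998284 163.14276355]
knob [ 549.37287685 -288.94443523   56.09932602] [ 562.75815356 -275.16928782   77.12707984]
```

The foot is at about 150 mm, so it is raised over 140 mm, and the bolt is still home. I hand the job in.

```bash
python3 -c "
from cell import job
print(job.close_job())"
```

```text
the job is handed in; nothing more can be done
None
```

The job is handed in, with no verdict returned: the bolt measured about 34 mm home, the carrier was held upright and still about 14 cm above its seat with the fingers at about 40 N on both catches, and the loupe and tins looked unmoved.

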